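# Raise the filling funnel to its mark and slide the cam lever shut

## Robot

A 6-joint arm with a two-finger parallel gripper is mounted at the origin on a cart in front of the work surface, level with it; the furniture and walls round the work are solid. World frame = base frame: x ahead of the robot, y to its left, z up, the work surface at z = 0. Lengths are in m, angles in degrees, forces in N, time in s.
With the tool pointing down it reaches from about 0.3 to 0.75 m from the base axis. Payload 8.5 kg.
Tool frame: the origin (TCP) lies between the finger pads; the fingertips stand 19 mm ahead of it and the grasp point (between the pads) is the TCP; z points along the fingers, y is the line along which they close (so a half turn about z gives the same grasp; the last joint's range is limited). The gripper opens to 85 mm and grips with 20 to 120 N. Pads are 22 mm wide; open, the fingers measure 114 mm over their backs; the gripper's body (76 mm by 85 mm) begins 54 mm behind the grasp point. The pads swing forward as they close: fully open they stand 13 mm farther back than shut.
Start: joints at [-12.336, 21.807, 74.336, -0, 83.858, -12.336], TCP at [0.55, 0, 0.25] pointing down, gripper open.
Joint ranges: [-178.18, 178.18], [-50.72, 133.34], [12.68, 142.11], [-81.47, 261.47], [9.98, 163.14], [-165.26, 165.26]. Speed limits (degrees/s): [136.94, 136.94, 180, 180, 180, 180].

## Interface

Orientations are given as a 3x3 rotation matrix whose columns are the frame's x, y, z axes.
In Python, from rig import env, optics gives the robot as it stands.
- The arm moves only by the tool arm_command, never from a script. Its argument "commands" is one flat list of numbers, 7 for each row, row after row: the closure, from -1 (fully open) to 1 (shut), so that 0 is half open, then the shift along the tool's x, y, z as a fraction of full scale, then the turn, a rotation vector about the tool's x, y, z as a fraction of full scale. A call has 1 to 12 rows; each row is the pose to reach, as a shift and turn from the pose commanded when the call began, along the tool's axes at that moment; what a row does not reach only later rows make up. Full scale, the value 1, is 500 mm for a shift and 120 degrees for a turn. A row lasts 1/12 s, in which the tool goes at most 41.7 mm and 7.16 degrees, less where a joint would pass 70% of its speed; a pose out of reach is approached as far as the arm can. A call with a number of a shift or a turn outside -1 to 1 is refused whole. A call with a gripper value outside its range is refused whole. The fingers move at their own pace and stop on an object; "newtons" is the grip in N (left out, the last holds). Time passes only in rows, so rows that repeat a pose let the fingers close. It gives the time, the measured TCP pose, the force, the opening and the grip force at its end, in the units of the state.
- env.observe(): the state, without advancing time (a new reading comes with each control period).
- optics.get_image(name): name is "scene" or "side" or "wrist"; returns a dict with "image" (420x560x3 uint8, red, green, blue), "intrinsics" (3x3 intrinsics, pixels), "k1" (the pictures are not rectified: a ray, as slopes to the right and down, at radius r is drawn at 1 + k1 r^2 times it, then the intrinsics apply), "origin" and "orientation" of the camera in the world; the wrist camera has in their place "tool_from_camera" (4x4, takes a point from camera to tool coordinates, whose origin is the TCP and whose axes are the flange's). Camera axes: x right, y down, z forward; pixel columns grow to the right and rows downward; lengths in m; the calibration is good to about 2 mm. A picture is of the moment at which its call begins: read the wrist's pose just before it. There is no depth.
- env.close_job(): hands the job in; it is judged then, once.
The state is a dict: "time_s": time; "q": joint angles; "qvel": joint speeds; "joint_efforts": joint torques, N m; "position": TCP position; "tool_rot": TCP orientation; "ft_force": force on the tool from outside, world axes, zero at the start; "wrist_torque": the same for the moment, N m; "grip_width": finger opening in m; "gripper_force": force on a finger pad.
Only numpy, scipy, OpenCV 4.12 (cv2) and the standard library are available. Lean on these libraries where they do the work, as an engineer would, in place of code of your own. Each camera call takes 0.05 s, during which the arm holds its last target. There are 200 camera calls.

## Task

The funnel on the filling stand sits too low, with its spout down inside the mug. Take hold of the red lever tab on top, lift the sliding leg until its yellow pointer is level with the red marker clip on the scale, and only then, holding the leg at that height, slide the lever fully across to the left (closed, on the marker-clip side of the stand). Finish still holding the leg there with the lever closed, because it drops until I have tightened the thumbscrew; leave the marker clip, the mug, the spice jar and the garlic as they are.

Things in the scene. Friction and masses are not known exactly. Their poses are not given: they have to be found in the camera images.
- stand: Filling stand, fixed: grey base plate 170 x 120 x 10 mm and an upright aluminium channel, top at 121 mm. Origin: on the worktop below the channel's axis; the plate reaches 45 mm to the front, 125 mm behind. x points to the funnel (away from the robot at yaw 0), y to the left, where the marker clip is, z up. Place and yaw vary. Do not use the black thumbscrew on the right rail.
- leg: Sliding leg: steel rod, yellow pointer, black head 46 x 76 x 22 mm on top, orange funnel (100 mm wide, centre 85 mm along the stand's +x, rim below the head's top). Slides straight up by up to 110 mm; starts at the bottom, where this origin is the stand's origin and the head's top is at 146 mm. Weighs 0.3 to 0.45 kg in all; let go, it sinks to the bottom, lever open or closed.
- lever_tab (a point): Grip point of the red cam lever on the leg's head: upright ribbed tab 30 mm (stand x) by 20 mm (stand y, the width to grip) by 44 mm tall. The point is on its centre line, 18 mm below the tab's top, 28 mm above the head's top, 174 mm above the worktop at the start. The tab's foot is 30 mm square and 6 mm high. Nothing stands higher beside it.
- cam_lever (a joint): Position of the cam lever in m: 0 = fully open (tab 14 mm right of the leg's axis), 0.028 = fully closed (14 mm left, against its stop). It slides along the stand's +y, level, relative to the leg, resists with about 4 N and stays where it is left. Starts 0 to 6 mm from open.
- pointer (a point): Tip of the yellow pointer, a tongue 14 mm wide and 4 mm thick that sticks out of the channel's front and moves with the leg; 30 mm above the worktop at the start. The point is at mid-thickness.
- mark (a point): The tip of the red marker clip on the channel's left rail, beside the pointer's path, 4 mm thick, point at mid-thickness; 70 to 115 mm above the worktop, so that the leg must rise 40 to 85 mm. It stays where it was set.
- mug: White mug with a handle, standing on the stand's base under the funnel: bowl 80 mm wide, 91 mm high, its centre 16 mm along the mug's +y from this origin (on its underside), handle to -y. The spout (24 mm wide) reaches about 16 mm into it at the start. Bystander.
- spice_jar: Glass spice jar with a red lid, 47 mm wide, 97 mm high, standing to the right of the stand. Origin at the centre of its underside. Bystander.
- garlic: Garlic bulb, 60 mm wide and high, to the left of the stand. Origin at the centre of its underside. Bystander.

How it is judged (in metres and radians):
On the way, in this order (a step that is already met when the one before it is completed fails the run):
1. the leg is held with its pointer at the mark, the lever still open (z of pointer in the frame of mark between -0.007 and 0.007 m and value of joint cam_lever below 0.012 m and contact force between the fingers and leg above 2 N), for 0.3 s.
2. the lever is slid closed with the leg held at the mark (z of pointer in the frame of mark between -0.007 and 0.007 m and value of joint cam_lever above 0.024 m and contact force between the fingers and leg above 2 N), for 0.2 s.
At the end, for the whole second after the job is handed in: The gripper's fingers hold the leg by its lever (more than 2 N of contact), at rest, with the pointer within 7 mm of the marker clip's height and the lever within 4 mm of fully closed (joint above 0.024) (all of step 2 and linear speed of leg below 0.02 m/s); the arm keeps its last pose, push and grip.
It fails at once if the lever is slid past half way (16 mm) with the pointer more than 12 mm from the mark (value of joint cam_lever above 0.016 m and not (z of pointer in the frame of mark between -0.012 and 0.012 m)).
It fails at once if the marker clip is shifted by more than 4 mm (distance of mark from where it was at the start of the episode above 0.004 m).
It fails at once if the mug under the funnel is moved by more than 20 mm or tipped (distance of mug from where it was at the start of the episode above 0.02 m or angle between mug's own z axis and vertical above 0.4 rad).
It fails at once if the spice jar is moved by more than 20 mm or tipped (distance of spice_jar from where it was at the start of the episode above 0.02 m or angle between spice_jar's own z axis and vertical above 0.4 rad).
It fails at once if the garlic bulb is moved by more than 20 mm or tipped (distance of garlic from where it was at the start of the episode above 0.02 m or angle between garlic's own z axis and vertical above 0.4 rad).
It also fails if it takes over 32 s, if anything falls off the work surface, if the arm or the gripper's body presses on something with over 40 N, if the wrist force passes 120 N, or if a joint passes its speed limit or range.

## Working session

There is one attempt and no reset: what is moved stays moved. The work goes in short steps, Python scripts to look and compute and a tool call to move; the robot and the scene stay as the last step left them, time stands still between calls to the robot, and variables do not carry over. Pictures are saved under pics/ and viewed, at most 10 in all, crops included, and the job is handed in when it is done.

Besides the shell and the picture viewer there is one more tool, called after "Request:" by a JSON object that holds its "fn" and its "kwargs", one argument or row to a line. arm_command: Moves the arm, as the interface text tells. Shift numbers are shares of 500 mm and turn numbers shares of 120 degrees, none past 1 either way. Its arguments: {"type":"object","properties":{"commands":{"type":"array","items":{"type":"number"}},"newtons":{"type":"number"}},"required":["commands"]}

```bash
mkdir -p pics
cat > h.py <<'E'
import numpy as np, cv2, pickle
from rig import env, optics
def grab(n,tag):
    s=env.observe(); d=optics.get_image(n)
    if 'tool_from_camera' in d:
        T=np.array(d['tool_from_camera']); R=np.array(s['tool_rot']); 
        d['origin']=R@T[:3,3]+np.array(s['position']); d['orientation']=R@T[:3,:3]
    cv2.imwrite(f'pics/{tag}.png',d['image'][:,:,::-1]); pickle.dump(d,open(f'pics/{tag}.pkl','wb')); return d
def load(tag): return pickle.load(open(f'pics/{tag}.pkl','rb'))
def ray(d,u,v):
    K=np.array(d['intrinsics']); k=d['k1']
    D=np.array([k,0,0,0,0],float)
    p=cv2.undistortPoints(np.array([[[u,v]]],float),K,D)[0,0]
    r=np.array(d['orientation'])@np.array([p[0],p[1],1]); return np.array(d['origin']),r/np.linalg.norm(r)
def plane(d,u,v,z):
    o,r=ray(d,u,v); return o+r*(z-o[2])/r[2]
def tri(*obs):
    A=0;b=0
    for d,u,v in obs:
        o,r=ray(d,u,v);P=np.eye(3)-np.outer(r,r);A=A+P;b=b+P@o
    x=np.linalg.solve(A,b); return x,[np.linalg.norm((np.eye(3)-np.outer(ray(*o)[1],ray(*o)[1]))@(x-ray(*o)[0])) for o in obs]
E
python3 - <<'E'
from h import *
a=grab('scene','s0');b=grab('side','d0');c=grab('wrist','w0')
cv2.imwrite('pics/m0.png',cv2.resize(np.vstack([np.hstack([a['image'],b['image']])])[:,:,::-1],None,fx=.714,fy=.714))
for d in (a,b,c): print(d['origin'],d['orientation'],d['intrinsics'],d['k1'])
E
```

```text
[-0.14513799  0.12508887  0.5077434 ] [[-0.56654055 -0.36530196  0.73863813]
 [-0.82401351  0.25744595 -0.50470122]
 [-0.00579105 -0.8945815  -0.44686732]] [[459.27448318   0.         281.6311788 ]
 [  0.         459.27448318 216.00163291]
 [  0.           0.           1.        ]] -0.13407228954694542
[ 0.29892632 -0.91465435  0.6688011 ] [[ 0.94866145 -0.20974702  0.23674383]
 [-0.31624952 -0.61655607  0.72100267]
 [-0.00526231 -0.75885757 -0.65123537]] [[393.78192916   0.         273.54605036]
 [  0.         393.78192916 209.85216007]
 [  0.           0.           1.        ]] 0.02168108686111163
[0.54990771 0.07019197 0.37385643] [[ 9.99998768e-01  6.51094093e-05 -1.56853534e-03]
 [-3.66158409e-04 -9.61909466e-01 -2.73367967e-01]
 [-1.52658781e-03  2.73368204e-01 -9.61908257e-01]] [[295.22624302   0.         276.30058476]
 [  0.         295.22624302 205.49746095]
 [  0.           0.           1.        ]] -0.019066566969877286
```

```bash
ls
```

```text
h.py
pics
```

View pics/s0.png

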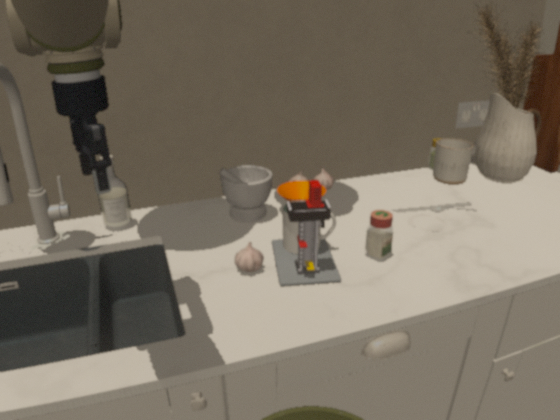

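View pics/d0.png

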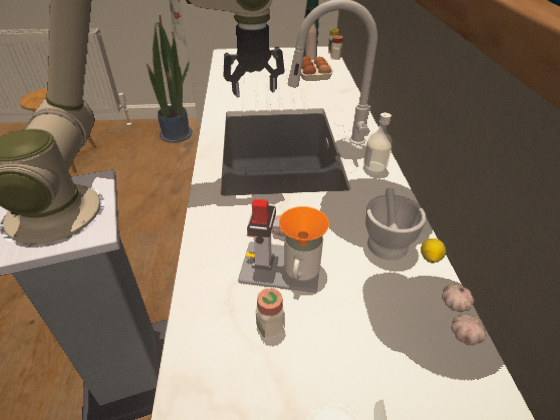

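View pics/w0.png

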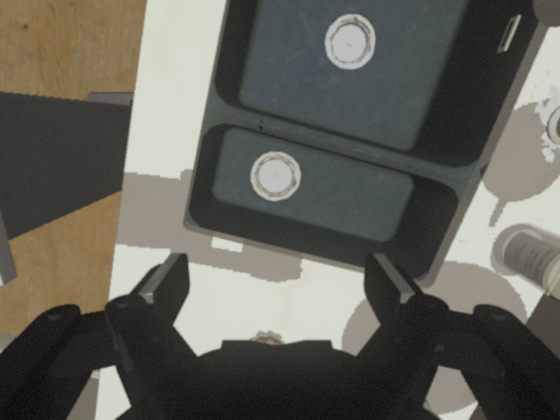

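The scene view shows the red tab at about (315,193), the clip at (302,244) and the yellow pointer at (311,267). In the side view the tab is at about (260,212) and the pointer at (250,255). The wrist view shows only the sink. Next I'll measure these by colour.

Run:
```python
from h import *
a=load('s0');b=load('d0')
print(env.observe()['tool_rot'])
def blobs(d,box,hs,n):
    x0,y0,x1,y1=box
    hsv=cv2.cvtColor(d['image'],cv2.COLOR_RGB2HSV);m=np.zeros(hsv.shape[:2],np.uint8)
    for lo,hi in hs: m|=cv2.inRange(hsv,lo,hi)
    mm=np.zeros_like(m);mm[y0:y1,x0:x1]=m[y0:y1,x0:x1]
    k,l,st,c=cv2.connectedComponentsWithStats(mm)
    for i in range(1,k):
        if st[i,4]>6: print(n,st[i],c[i].round(1))
red=[((0,150,60),(5,255,255)),((172,150,60),(180,255,255))]; yel=[((20,150,80),(35,255,255))]; org=[((7,200,120),(19,255,255))]
for nm,d,box in (('scene',a,(260,160,400,290)),('side',b,(220,180,340,340))):
    blobs(d,box,red,nm+' red');blobs(d,box,yel,nm+' yel');blobs(d,box,org,nm+' org')
A=cv2.resize(a['image'][165:290,255:405],None,fx=4,fy=4,interpolation=cv2.INTER_CUBIC)
B=cv2.resize(b['image'][190:340,225:335],None,fx=4,fy=4,interpolation=cv2.INTER_CUBIC)
cv2.imwrite('pics/za.png',A[:,:,::-1]);cv2.imwrite('pics/zb.png',B[:,:,::-1])
```

```text
[[-1.81385909e-05  9.99999381e-01 -1.11285175e-03]
 [ 9.99999973e-01  1.83980882e-05  2.33172477e-04]
 [ 2.33192807e-04 -1.11284749e-03 -9.99999354e-01]]
scene red [306 180  19  28 336] [314.7 195.3]
scene red [375 220  12   6  30] [380.2 222.7]
scene red [299 241   8   6  41] [302.3 243.6]
scene yel [307 261   7  10  60] [309.8 265.8]
scene org [278 181  32  20 502] [295.1 190.2]
scene org [321 186   5   9  32] [322.4 190.1]
side red [252 199  17  26 360] [259.7 211.4]
side yel [246 252   9   5  36] [249.6 254.4]
side org [ 279  207   50   33 1222] [303.6 222.6]
```

View pics/za.png

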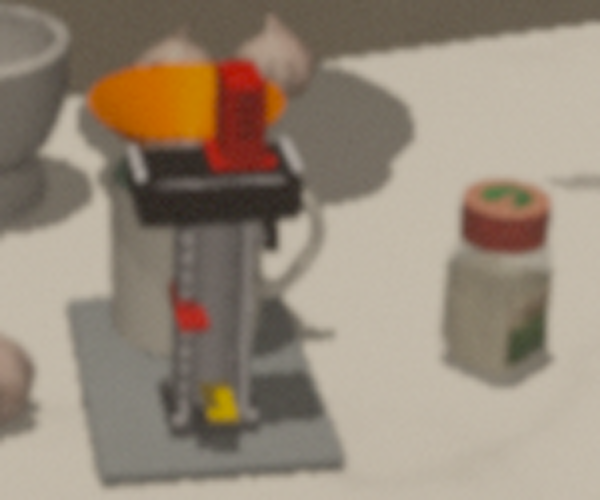

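View pics/zb.png

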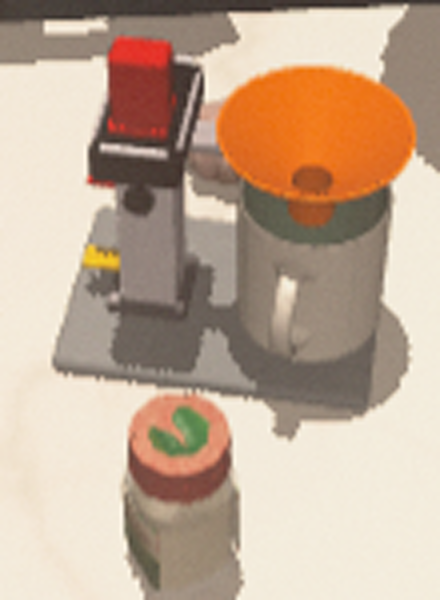

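The crops show the plate's front corners in the scene view at about (281,284.5) and (340,281), and the back-left one at (272.5,241). In the side view the front-right corner is at about (239,282.5) and the back-right at (318,291). The clip is at scene (302,244), and a sliver of it shows in the side view at (249,235).

Run:
```python
from h import *
a=load('s0');b=load('d0')
FL=plane(a,281.2,284.5,.01);FR=plane(a,340,281.2,.01);BL=plane(a,272.5,240.7,.01)
fr=plane(b,238.7,282.5,.0);br=plane(b,318,291,.0)
for n,p in zip(['FL','FR','BL','fr','br'],(FL,FR,BL,fr,br)): print(n,p.round(4))
print(np.linalg.norm(FL-FR),np.linalg.norm(FL-BL),np.linalg.norm(fr-br))
yaw=[np.arctan2(*(-(FR-FL)[[0,1]]*[-1,1])) , np.arctan2(*(br-fr)[[1,0]]),np.arctan2(*(BL-FL)[[1,0]])]
print('yaw',np.degrees(yaw))
# tab top centre: scene crop, side crop
print('tab centroid',tri((a,314.7,195.3),(b,259.7,211.4)))
print('tab top',tri((a,255+243/4-.0,165+70/4),(b,225+142/4,190+47/4)))
print('pointer',tri((a,311.3,266),(b,246.5,254)), plane(a,311.3,266,.03),plane(b,246.5,254,.03))
print('mark',tri((a,303.5,244.5),(b,249,235.2)))
# front face head edges at z .146 (front-left/ right top corners), scene
print('headFL,FR',plane(a,255+140/4,165+182/4,.146),plane(a,255+298/4,165+177/4,.146))
print('funnel',tri((a,255+190/4,165+103/4),(b,303.6,222.6)))
print('jar',plane(b,225+180/4,190+440/4,.097));
```

```text
FL [ 0.4416 -0.2738  0.01  ]
FR [ 0.3863 -0.3709  0.01  ]
BL [ 0.5893 -0.3521  0.01  ]
fr [ 0.3955 -0.3772  0.    ]
br [ 0.5477 -0.4524  0.    ]
0.11171924634714661 0.1671795034359905 0.16971138406364705
yaw [-29.67748042 -26.298945   -27.91565905]
tab centroid (array([ 0.45337676, -0.35649682,  0.16766546]), [np.float64(0.0008746972989785713), np.float64(0.0008746972989784989)])
tab top (array([ 0.45472207, -0.3586037 ,  0.1924723 ]), [np.float64(0.0015447986436593897), np.float64(0.0015447986436593077)])
pointer (array([ 0.42725494, -0.33410238,  0.03554938]), [np.float64(0.001033641522637638), np.float64(0.001033641522637541)]) [ 0.43543042 -0.33960658  0.03      ] [ 0.42748611 -0.32993317  0.03      ]
mark (array([ 0.43830634, -0.32354001,  0.08029922]), [np.float64(0.0015830976265809506), np.float64(0.0015830976265808299)])
headFL,FR [ 0.46240866 -0.3084179   0.146     ] [ 0.42531993 -0.37009262  0.146     ]
funnel (array([ 0.53320816, -0.38830017,  0.14122436]), [np.float64(0.0017091716458130625), np.float64(0.0017091716458131263)])
jar [ 0.42389808 -0.51053883  0.097     ]
```

The measurements agree: yaw is about -28°, the tab is at about (0.454,-0.358), and the mark is at z ≈ 0.08. I'll move to hover above the tab with the fingers turned along the stand's y.

Request:
{"fn": "arm_command", "kwargs": {
  "commands": [-1, -0.7, -0.2, 0, 0, 0, -0.517, -1, -0.7, -0.2, 0, 0, 0, -0.517, -1, -0.7, -0.2, 0, 0, 0, -0.517, -1, -0.7, -0.2, 0, 0, 0, -0.517, -1, -0.7, -0.2, 0, 0, 0, -0.517, -1, -0.7, -0.2, 0, 0, 0, -0.517, -1, -0.7, -0.2, 0, 0, 0, -0.517, -1, -0.7, -0.2, 0, 0, 0, -0.517, -1, -0.7, -0.2, 0, 0, 0, -0.517, -1, -0.7, -0.2, 0, 0, 0, -0.517, -1, -0.7, -0.2, 0, 0, 0, -0.517, -1, -0.7, -0.2, 0, 0, 0, -0.517]
}}

```text
time_s: 1.15
position: [0.4495, -0.3507, 0.2497]
tool_rot: [[-0.882, 0.471, -0.001], [0.471, 0.882, 0.001], [0.001, 0.001, -1.0]]
ft_force: [0.2, 1.2, -0.5]
grip_width: 0.0853
gripper_force: 0.0
```

Run:
```python
from h import *
s=env.observe();print(s['time_s'],s['position'],np.array(s['tool_rot']).round(3).tolist(),s['q'])
grab('wrist','w1')
```

```text
1.15 [ 0.44950348 -0.35067562  0.24974154] [[-0.882, 0.471, -0.001], [0.471, 0.882, 0.001], [0.001, 0.001, -1.0]] [-4.98579810e+01  2.38934171e+01  7.10640371e+01  1.14034429e-02
  8.51075365e+01 -1.11737627e+02]
```

View pics/w1.png

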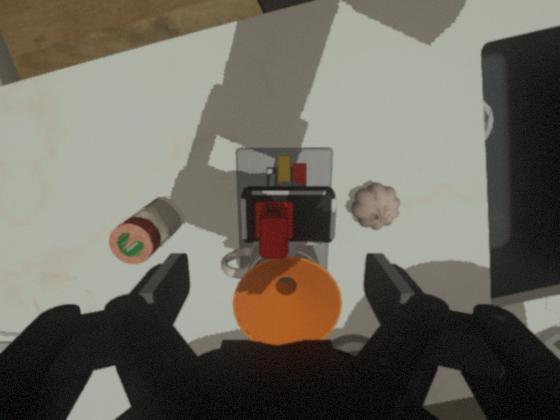

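The wrist view shows the head square to the picture, from x=243 to 335 with its front edge at y≈190. The tab is at (274,230), the pointer at (284,170), the clip at (300,174), and the jar and garlic are clear on either side.

Run:
```python
from h import *
d=load('w1');a=load('s0');b=load('d0')
hsv=cv2.cvtColor(d['image'],cv2.COLOR_RGB2HSV)
m=cv2.inRange(hsv,(0,150,50),(5,255,255))|cv2.inRange(hsv,(172,150,50),(180,255,255))
y=cv2.inRange(hsv,(20,150,60),(35,255,255))
for n,q in (('r',m),('y',y)):
    q[:,:225]=0;q[:,350:]=0;q[280:]=0;q[:140]=0
    k,l,st,c=cv2.connectedComponentsWithStats(q)
    for i in range(1,k):
        if st[i,4]>10: print(n,st[i],c[i].round(1))
for r in range(195,262,6):
    xs=np.where(m[r])[0]; print(r,xs.min() if len(xs) else 0,xs.max() if len(xs) else 0,end='; ')
print()
g=cv2.cvtColor(d['image'],cv2.COLOR_RGB2GRAY)
print(g[185:200:1,320],g[215,235:262],g[215,300:340])
Y=np.array([.4695,.883]);X=np.array([.883,-.4695])
def rel(p): 
    q=p[:2]-np.array([.458,-.348]);return (q@X*1e3).round(1),(q@Y*1e3).round(1),(p[2]*1e3).round(1)
P=lambda u,v,z: rel(plane(d,u,v,z))
print('headL/R',P(243,190,.146),P(335,190,.146))
print('mark tri',rel(tri((d,299.8,165),(a,302.3,243.6))[0]))
```

```text
r [292 164  13  22 224] [298.8 173.1]
r [ 255  202   39   57 1822] [273.6 228.3]
y [278 156  12  26 269] [283.3 168.5]
195 0 0; 201 0 0; 207 255 292; 213 255 293; 219 255 293; 225 255 292; 231 255 292; 237 256 291; 243 260 287; 249 260 287; 255 262 286; 261 0 0; 
[124  77  38  34  40  52  81  87  87  72  53  38  39  45  40] [113 114 102  80  70  77  86 101 103  98  86  53  29  26  34  33  31  24
  29  32  39  48  47  53  46  36  34] [ 27  33  28  27  31  28  28  34  32  29  31  30  33  31  34  32  28  34
  38  34  40  37  36  39  39  35  36  37  38  42  60  90 102 102 108 123
 151 170 172 175]
headL/R (np.float64(-24.2), np.float64(-32.0), np.float64(146.0)) (np.float64(-24.0), np.float64(40.8), np.float64(146.0))
mark tri (np.float64(-35.6), np.float64(17.1), np.float64(87.7))
```

Run:
```python
from h import *
d=load('w1');a=load('s0');b=load('d0');s=env.observe()
Y=np.array([.4695,.883]);X=np.array([.883,-.4695])
def rel(p):
    q=p[:2]-np.array([.460,-.344]);return np.round([q@X*1e3,q@Y*1e3,p[2]*1e3],1)
P=lambda u,v,z: rel(plane(d,u,v,z))
print('tab top back L/R',P(261.5,258,.192),P(286.5,258,.192),'foot front',P(255,202,.152),P(293.5,202,.152))
print('tcp',rel(np.array(s['position'])))
# pointer front end vs mark front end
print('ptr tip', P(283.5,156,.03))
print('mark front end at z .07..0.1',P(298.5,164,.07),P(298.5,164,.08),P(298.5,164,.09))
# triangulate pointer as reference: wrist front end vs scene
for n,w,sc in (('ptr',(283.5,157),(311.5,267.5)),('mark',(298.5,165),(303,245))): print(n,rel(tri((d,*w),(a,*sc))[0]),tri((d,*w),(a,*sc))[1])
```

```text
tab top back L/R [ 12.5 -20.2 192. ] [ 12.6  -3.4 192. ] foot front [-15.8 -26.7 152. ] [-15.7   3.3 152. ]
tcp [ -6.3  -9.8 250. ]
ptr tip [-37.8  -1.6  30. ]
mark front end at z .07..0.1 [-34.   12.9  70. ] [-35.4  12.1  80. ] [-36.8  11.3  90. ]
ptr [-37.8  -3.6  36.1] [np.float64(0.0018619345804753292), np.float64(0.0018619345804752672)]
mark [-35.1  11.4  84.4] [np.float64(0.00036196710513818986), np.float64(0.0003619671051383178)]
```

The tab is centred 5 mm further along the stand's x and 2 mm further to the right than the TCP, so I'll correct that, descend to z≈0.177 and close.

Request:
{"fn": "arm_command", "kwargs": {
  "commands": [-1, -0.01, -0.004, 0.06, 0, 0, 0, -1, -0.01, -0.004, 0.11, 0, 0, 0, -1, -0.01, -0.004, 0.145, 0, 0, 0, -1, -0.01, -0.004, 0.145, 0, 0, 0, -1, -0.01, -0.004, 0.145, 0, 0, 0, 1, -0.01, -0.004, 0.145, 0, 0, 0, 1, -0.01, -0.004, 0.145, 0, 0, 0, 1, -0.01, -0.004, 0.145, 0, 0, 0, 1, -0.01, -0.004, 0.145, 0, 0, 0, 1, -0.01, -0.004, 0.145, 0, 0, 0, 1, -0.01, -0.004, 0.145, 0, 0, 0, 1, -0.01, -0.004, 0.145, 0, 0, 0],
  "newtons": 50
}}

```text
time_s: 2.2
position: [0.4535, -0.3543, 0.1784]
tool_rot: [[-0.883, 0.469, 0.0], [0.469, 0.883, -0.001], [-0.001, -0.0, -1.0]]
ft_force: [-0.8, -0.2, 4.4]
grip_width: 0.0191
gripper_force: 50.7
```

The tab is gripped (width about 19–20 mm). Now I'll lift 46 mm.

Request:
{"fn": "arm_command", "kwargs": {
  "commands": [1, 0, 0, -0.015, 0, 0, 0, 1, 0, 0, -0.03, 0, 0, 0, 1, 0, 0, -0.045, 0, 0, 0, 1, 0, 0, -0.06, 0, 0, 0, 1, 0, 0, -0.075, 0, 0, 0, 1, 0, 0, -0.085, 0, 0, 0, 1, 0, 0, -0.092, 0, 0, 0, 1, 0, 0, -0.092, 0, 0, 0, 1, 0, 0, -0.092, 0, 0, 0, 1, 0, 0, -0.092, 0, 0, 0]
}}

```text
time_s: 3.03
position: [0.4534, -0.3542, 0.2238]
tool_rot: [[-0.883, 0.469, 0.0], [0.469, 0.883, -0.0], [-0.0, -0.0, -1.0]]
ft_force: [1.8, -3.3, -3.1]
grip_width: 0.0191
gripper_force: 49.7
```

Run:
```python
from h import *
a=grab('scene','s2');b=grab('side','d2');c=grab('wrist','w2')
f=lambda i,x0,y0,x1,y1,k:cv2.resize(i[y0:y1,x0:x1],None,fx=k,fy=k,interpolation=cv2.INTER_CUBIC)
A=f(a['image'],270,140,360,290,4);B=f(b['image'],225,160,325,310,4)
cv2.imwrite('pics/z2.png',np.hstack([A,B])[:,:,::-1])
for nm,d,(x0,y0,x1,y1) in (('scene',a,(270,150,370,290)),('side',b,(225,170,300,300)),('wrist',c,(225,100,350,280))):
    h=cv2.cvtColor(d['image'],cv2.COLOR_RGB2HSV)
    r=cv2.inRange(h,(0,150,50),(5,255,255))|cv2.inRange(h,(172,150,50),(180,255,255)); y=cv2.inRange(h,(20,150,60),(35,255,255))
    for n,q in (('r',r),('y',y)):
        m=np.zeros_like(q);m[y0:y1,x0:x1]=q[y0:y1,x0:x1]
        k,l,st,ce=cv2.connectedComponentsWithStats(m)
        for i in range(1,k):
            if st[i,4]>4: print(nm,n,st[i],ce[i].round(1))
```

```text
scene r [306 157  19  28 336] [315.5 172.2]
scene r [300 241   6   6  29] [302.3 243.7]
scene y [307 241   7   8  44] [310.3 244.7]
side r [251 181  18  26 132] [262.6 197. ]
side r [248 232   5   4  20] [250.  233.5]
side y [245 238   9   5  38] [249.4 239.9]
wrist r [296 162  14  24 284] [302.7 172.2]
wrist r [ 249  226   56   54 2417] [276.6 251.9]
wrist y [279 159  16  34 463] [286.8 174.4]
```

View pics/z2.png

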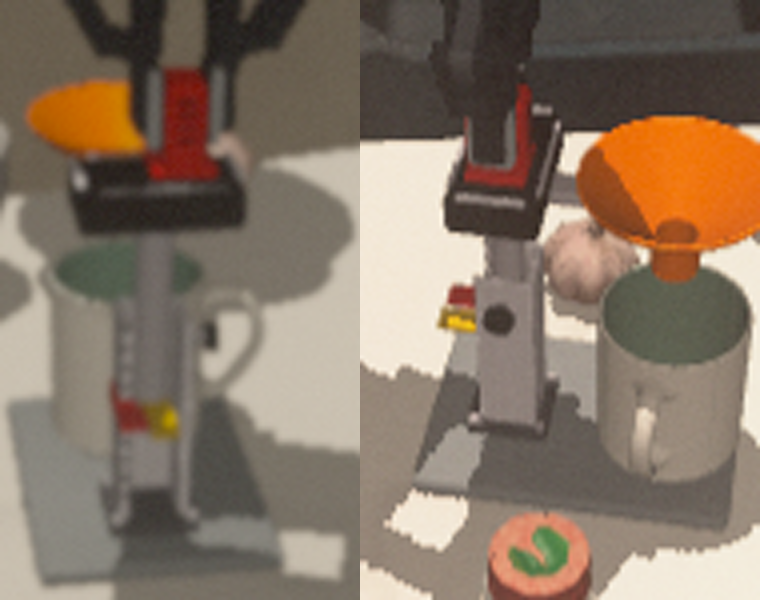

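The scene view shows the clip at (302,244) and the pointer at (310,245), nearly level. The side view has the clip at (250,233.5) and the pointer at (249.4,240). I'll cast rays on to the planes of their front tips.

Run:
```python
from h import *
Y=np.array([.4695,.883,0]);X=np.array([.883,-.4695,0]);O=np.array([.460,-.344,0])
def onx(d,u,v,x):
    o,r=ray(d,u,v);t=(x-(o-O)@X)/(r@X);p=o+t*r;return np.round([x*1e3,(p-O)@Y*1e3,p[2]*1e3],1)
def ony(d,u,v,y):
    o,r=ray(d,u,v);t=(y-(o-O)@Y)/(r@Y);p=o+t*r;return np.round([(p-O)@X*1e3,y*1e3,p[2]*1e3],1)
a,b,c=load('s2'),load('d2'),load('w2')
print('scene bottom edge clip/ptr',onx(a,302.5,246.6,-.035),onx(a,310.5,248.6,-.038))
a0=load('s0');print('ptr start bottom',onx(a0,310,270.6,-.038),'ctr',onx(a0,309.8,265.8,-.032),'now ctr',onx(a,310.3,244.7,-.032),'clip',onx(a,302.3,243.7,-.031))
print('side ptr right end ctr',ony(b,245.3,239.5,-.003),'clip',ony(b,248,233.5,.012))
print('side0 ptr',ony(load('d0'),246.5,254,-.003))
for n,w,sc,sd in (('ptr',(287,159.5),(310.5,247),(245.5,240)),('clip',(302.8,162.5),(302.5,245),(248.2,233.5))):
    for o in (((c,*w),(a,*sc)),((c,*w),(a,*sc),(b,*sd)),((a,*sc),(b,*sd))):
        p,e=tri(*o);print(n,np.round([(p-O)@X*1e3,(p-O)@Y*1e3,p[2]*1e3],1),np.round(e,4))
print(c['image'][150:170,287].tolist()[6:12])
w=np.hstack([cv2.resize(a['image'][228:260,285:330],(405,288),interpolation=cv2.INTER_CUBIC),cv2.resize(b['image'][222:254,232:272],(360,288),interpolation=cv2.INTER_CUBIC)])
cv2.imwrite('pics/z3.png',w[:,:,::-1])
```

```text
scene bottom edge clip/ptr [-35.   11.9  81. ] [-38.   -2.5  77.4]
ptr start bottom [-38.   -2.7  29.2] ctr [-32.   -3.2  36.1] now ctr [-32.   -3.1  82.2] clip [-31.   11.7  84.8]
side ptr right end ctr [-35.6  -3.   75.1] clip [-32.8  12.   78.9]
side0 ptr [-35.3  -3.   30.2]
ptr [-38.   -2.2  80.9] [0.0003 0.0003]
ptr [-35.6  -3.1  76.9] [0.0023 0.0021 0.0023]
ptr [-33.8  -4.4  77.1] [0.0015 0.0015]
clip [-35.8  12.1  84.8] [0. 0.]
clip [-33.3  11.6  81.5] [0.0022 0.0016 0.0019]
clip [-31.4  10.7  81.5] [0.0009 0.0009]
[[88, 86, 79], [87, 84, 74], [103, 91, 57], [118, 100, 46], [127, 106, 43], [124, 103, 37]]
```

View pics/z3.png

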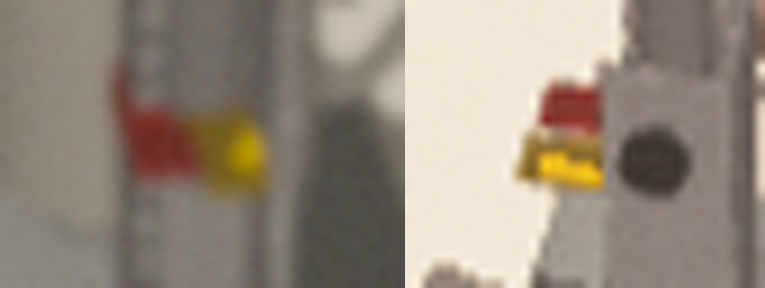

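The second crop confirms it: the pointer is slightly lower than the clip in both views. Every estimate puts the clip about 3.5–4 mm higher, so I'll raise 4 mm and hold for over 0.5 s.

Request:
{"fn": "arm_command", "kwargs": {
  "commands": [1, 0, 0, -0.004, 0, 0, 0, 1, 0, 0, -0.008, 0, 0, 0, 1, 0, 0, -0.008, 0, 0, 0, 1, 0, 0, -0.008, 0, 0, 0, 1, 0, 0, -0.008, 0, 0, 0, 1, 0, 0, -0.008, 0, 0, 0, 1, 0, 0, -0.008, 0, 0, 0, 1, 0, 0, -0.008, 0, 0, 0, 1, 0, 0, -0.008, 0, 0, 0, 1, 0, 0, -0.008, 0, 0, 0]
}}

```text
time_s: 4.02
position: [0.4535, -0.3542, 0.2278]
tool_rot: [[-0.883, 0.469, 0.0], [0.469, 0.883, -0.0], [-0.0, -0.0, -1.0]]
ft_force: [0.6, -4.6, -1.8]
grip_width: 0.0189
gripper_force: 49.7
```

Run:
```python
from h import *
Y=np.array([.4695,.883,0]);X=np.array([.883,-.4695,0]);O=np.array([.460,-.344,0])
a=grab('scene','s3');b=grab('side','d3');s=env.observe();print(s['time_s'],s['position'])
P=[]
for d,(x0,y0,x1,y1) in ((a,(290,225,330,290)),(b,(235,220,262,300))):
    h=cv2.cvtColor(d['image'],cv2.COLOR_RGB2HSV)
    r=cv2.inRange(h,(0,130,50),(7,255,255))|cv2.inRange(h,(172,130,50),(180,255,255)); y=cv2.inRange(h,(20,130,60),(35,255,255))
    for q in (r,y):
        m=np.zeros_like(q);m[y0:y1,x0:x1]=q[y0:y1,x0:x1]
        k,l,st,ce=cv2.connectedComponentsWithStats(m); i=1+st[1:,4].argmax();P.append(ce[i]);print(st[i],ce[i].round(1))
for n,i in (('clip',0),('ptr',1)):
    p,e=tri((a,*P[i]),(b,*P[i+2]));print(n,np.round([(p-O)@X*1e3,(p-O)@Y*1e3,p[2]*1e3],1),e[0])
```

```text
4.1167 [ 0.45346902 -0.35417413  0.22783177]
[299 240   8   7  39] [302.1 243.4]
[306 239   9   8  57] [310.3 242.5]
[247 232   6   4  19] [250.  233.4]
[245 236   9   6  36] [249.4 238.7]
clip [-27.4  10.8  82.5] 0.0010186353641195437
ptr [-25.4  -4.9  82.2] 0.0009237459121527409
```

The pointer is now level with the clip, at 82.2 mm against 82.5 mm. Next I'll slide the lever left and watch the force for its stop.

Request:
{"fn": "arm_command", "kwargs": {
  "commands": [1, 0, 0.006, 0, 0, 0, 0, 1, 0, 0.012, 0, 0, 0, 0, 1, 0, 0.018, 0, 0, 0, 0, 1, 0, 0.024, 0, 0, 0, 0, 1, 0, 0.03, 0, 0, 0, 0, 1, 0, 0.036, 0, 0, 0, 0, 1, 0, 0.042, 0, 0, 0, 0, 1, 0, 0.046, 0, 0, 0, 0, 1, 0, 0.046, 0, 0, 0, 0, 1, 0, 0.046, 0, 0, 0, 0]
}}

```text
time_s: 4.95
position: [0.4645, -0.3335, 0.2278]
tool_rot: [[-0.883, 0.469, 0.001], [0.469, 0.883, 0.001], [-0.0, 0.001, -1.0]]
ft_force: [2.9, -2.8, -3.1]
grip_width: 0.019
gripper_force: 49.8
```

Request:
{"fn": "arm_command", "kwargs": {
  "commands": [1, 0, 0.002, 0, 0, 0, 0, 1, 0, 0.004, 0, 0, 0, 0, 1, 0, 0.004, 0, 0, 0, 0]
}}

```text
time_s: 5.2
position: [0.4651, -0.3323, 0.2278]
tool_rot: [[-0.883, 0.469, -0.0], [0.469, 0.883, -0.001], [-0.0, -0.001, -1.0]]
ft_force: [1.5, -5.7, -3.3]
grip_width: 0.0192
gripper_force: 49.8
```

There's no stop yet, so I'll keep going.

Request:
{"fn": "arm_command", "kwargs": {
  "commands": [1, 0, 0.002, 0, 0, 0, 0, 1, 0, 0.003, 0, 0, 0, 0, 1, 0, 0.003, 0, 0, 0, 0]
}}

```text
time_s: 5.45
position: [0.4652, -0.3322, 0.2278]
tool_rot: [[-0.883, 0.47, -0.001], [0.47, 0.883, -0.003], [-0.0, -0.003, -1.0]]
ft_force: [-2.1, -11.0, -4.7]
grip_width: 0.0189
gripper_force: 49.8
```

Request:
{"fn": "arm_command", "kwargs": {
  "commands": [1, 0, 0.002, 0, 0, 0, 0, 1, 0, 0.002, 0, 0, 0, 0, 1, 0, 0.002, 0, 0, 0, 0]
}}

```text
time_s: 5.7
position: [0.4652, -0.3321, 0.2279]
tool_rot: [[-0.883, 0.47, -0.002], [0.47, 0.882, -0.004], [-0.0, -0.005, -1.0]]
ft_force: [-5.1, -14.6, -5.0]
grip_width: 0.0193
gripper_force: 49.9
```

The TCP has stopped moving and the force has risen to about 15 N, so the lever is against its stop. I'll check heights and bystanders.

Run:
```python
from h import *
a=grab('scene','s4');b=grab('side','d4')
cv2.imwrite('pics/z4.png',np.hstack([cv2.resize(a['image'][140:290,230:400],None,fx=2.3,fy=2.3),cv2.resize(b['image'][160:310,225:370],None,fx=2.3,fy=2.3)])[:,:,::-1])
```

```text
(no output)
```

View pics/z4.png

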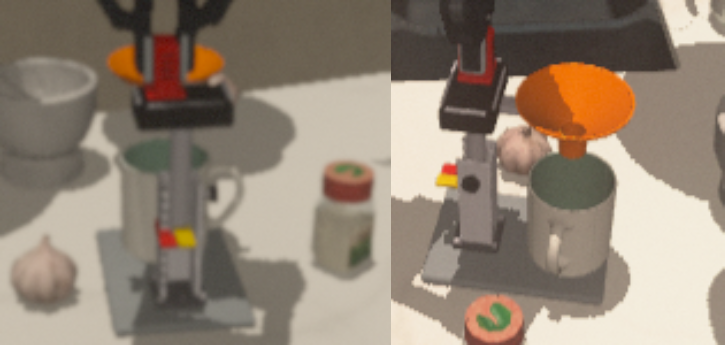

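The picture shows the lever at the left of the head, the pointer (185,238) level with the clip (167,239), and the mug, jar and garlic where they were. I'll hand the job in.

```bash
python3 -c "
from rig import env
print(env.close_job())"
```

```text
the job is handed in; nothing more can be done
None
```

I lifted the leg about 49 mm until its pointer was level with the marker clip in the camera views, then slid the lever left to its stop; the gripper still holds it there at about 50 N. The job is handed in but no verdict came back.

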